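# Half-aperture reading on the lamp test rig

### The arm

A 7-joint arm with a two-finger parallel gripper is mounted at the origin on a cart in front of the work surface, level with it; the furniture and walls round the work are solid. World frame = base frame: x ahead of the robot, y to its left, z up, the work surface at z = 0. Lengths are in mm, angles in rad, forces in N, time in s.
With the tool pointing down it reaches from about 425 to 950 mm from the base axis. Payload 4.7 kg.
Tool frame: the origin (TCP) lies at the very end of the fingers, on their centre line; the grasp point (between the pads) lies 19 mm behind it; z points along the fingers, y is the line along which they close (so a half turn about z gives the same grasp; the last joint's range is limited). The gripper opens to 85 mm and grips with 20 to 120 N. Pads are 22 mm wide; open, the fingers measure 114 mm over their backs; the gripper's body (76 mm by 85 mm) begins 54 mm behind the grasp point. The pads swing forward as they close: fully open they stand 13 mm farther back than shut.
Start: joints at [1.08, 0.469, -0.049, 1.532, 0.024, 1.141, -0.082], TCP at [300.8, -604.291, 231.335] pointing down, gripper open.
Joint ranges: [-2.59, 2.59], [-0.33, 1.99], [-1.39, 1.29], [0.1, 2.45], [-1.04, 4.18], [0.21, 1.99], [-2.66, 2.66]. Speed limits (rad/s): [2.57, 2.57, 3.14, 3.14, 3.14, 3.14, 3.14].

### API

Orientations are given as [roll, pitch, yaw] about the fixed x, y, z axes, in that order (R = Rz(yaw) Ry(pitch) Rx(roll)).
In Python, from rig import monitor, cams, env gives the robot as it stands.
- The arm moves only by the tool nudge_tcp, called after "Emit:" as name([rows], argument=value, ...), one row to a line, values as JSON. Schema: {"type":"object","properties":{"steps":{"type":"array","items":{"type":"array","items":{"type":"array","items":{"type":"number"},"minItems":6,"maxItems":6},"minItems":1,"maxItems":10},"minItems":1,"maxItems":1},"aperture":{"type":"number"},"only":{"type":"string"},"quiet":{"type":"boolean"},"lines":{"type":"string"}},"required":["steps"],"additionalProperties":false}. steps is a list that holds a single list of rows (three levels of brackets), with 1 to 10 rows, each of 6 numbers: dx, dy, dz in mm, then a rotation vector rx, ry, rz in rad; each row shifts and turns the commanded pose from where the row before left it, along the tool's axes as they then stand; what a row does not reach is not made up. A row lasts 1/10 s, in which the tool goes at most 50 mm and 0.15 rad, less where a joint would pass 70% of its speed; a pose out of reach is approached as far as the arm can. aperture is the finger opening in mm, set as the call begins (left out keeps the last). The fingers move at their own pace and stop on an object; the grip force is fixed at half the most. Time passes only in rows, so rows that do not move let the fingers close. The tool returns the time, the measured TCP pose, the force, the opening and the grip force at its end. only (a regular expression) keeps the lines of the reply that match it, lines (a string "A,B") keeps lines A to B, and quiet returns only ok. Input that does not fit is refused with a message, and nothing moves.
- monitor.get_state(): the state, without advancing time (a new reading comes with each control period).
- cams.camera(name): name is "scene" or "top"; returns the picture (384x512x3 uint8, red, green, blue); there is no depth.
- cams.calibration(name): a dict with "K" (3x3 intrinsics, pixels), "D" ([k1, k2, p1, p2, k3] as OpenCV has them; the pictures are not rectified), "R" (3x3) and "t" (3): a world point X has camera coordinates R X + t. Camera axes: x right, y down, z forward; pixel columns grow to the right and rows downward; lengths in mm; the calibration is good to about 2 mm. A picture is of the moment at which its call begins. calibration takes no time and is no camera call.
- env.finish_job(): hands the job in; it is judged then, once.
Trained networks look in the newest picture that a camera, given by its name, has taken for a name from the list of things; names that differ only in an ending like _2 or _b are one class to them, and where a whole thing is asked for, a point or a joint stands for the part that bears it (a point fixed in the world has none). Each returns a list of dicts, best first, with "p" (0 to 1); they miss things now and then, are a little off and sometimes report something else, mostly with a low value. They report only what shows in the picture. A call takes as long as a camera call.
- cams.look_for(camera, query): "box" ([left, top, width, height] in pixels, round what is visible of it).
The state is a dict: "time_s": time; "joints": joint angles; "joint_velocities": joint speeds; "tau": joint torques, N m; "tool_pos": TCP position; "ee_rot": TCP orientation; "contact_force": force on the tool from outside, world axes, zero at the start; "moment": the same for the moment, N m; "width": finger opening in mm; "gripper_force": force on a finger pad.
Only numpy, scipy, OpenCV 4.12 (cv2) and the standard library are available. Lean on these libraries where they do the work, as an engineer would, in place of code of your own. Each camera call takes 0.05 s, during which the arm holds its last target. There are 200 camera calls.

### The job

Set up the half-aperture reading on the lamp test rig. With the shutter still closed, flip the toggle switch on the lamp house over to on (leaning to the back); then draw the spring-return shutter forward by its knob to half its travel, the thick middle mark, and finish the program while still holding it steady there, because it springs shut if let go. Never let the shutter come fully open, which overloads the light sensor, and do not shift the bottles, the cup or anything else on the bench.

Things in the scene. Friction and masses are not known exactly. Their poses are not given: they have to be found in the camera images.
- lamp_rig: Lamp test rig, fixed to the worktop; base plate 130 x 340 x 12 mm. Along its y: grey lamp house (left, +y), upright dark shutter housing (middle), light sensor and readout (right). Origin: on the worktop under the closed knob; x to the rig's back (away from the robot, turned by up to 0.35 rad), y left, z up. Below, 'rig (x, y, z)' is in mm in this frame. Plate: x -75..55, y -182..158.
- lamp_house_top (a point): Middle of the lamp house's flat top, at rig (0, 78, 114). The house is 90 mm (x) by 84 mm (y), with fins beyond it to y 144; the toggle stands on it.
- half_mark (a point): The thick half-travel mark on the shutter housing's flat top, at rig (-20, 0, 122). Housing: x -66..34, y -15..15. A slot for the knob's stem runs along x between thin marks at x 0 (closed) and x -40 (fully open); short fine ones at -10 and -30. In front a spring barrel (18 mm diameter, z 70) reaches x -94.
- sensor (a point): Middle of the round light sensor's face, at rig (0, -77, 70); disc 58 mm in diameter, highest point at z 99. The readout right of it is up to 63 mm high.
- shutter_knob (a point): Point on the axis of the shutter's upright round pull knob: black, knurled, 17 mm in diameter, from 3 to 34 mm above the housing top (rig z 125 to 156). This point: rig (minus the travel, 0, 146). The knob moves with the shutter and does not turn.
- shutter (a joint): Travel of the shutter in m: 0 closed, 0.020 half, 0.040 fully open (hard stop). It grows as the knob is drawn along rig -x (forward). The return spring pulls it shut with 2 N at 0, 6 N at half travel, 10 N fully open; friction about 0.3 N; it returns to 0 if let go.
- toggle (a joint): Angle of the lamp's toggle in rad: 0 off (leaning 0.35 rad to the front, rig -x), 0.70 on (leaning 0.35 rad to the back, rig +x). It turns about rig y through its pivot at rig (-10, 78, 118). Snap action: it stays in either end position, resists with about 0.06 N m up to the middle (0.35), then snaps over by itself.
- toggle_tip (a point): End of the toggle's steel bat, 34 mm from the pivot (bat 6 mm thick below, 8 mm towards the tip): rig (-22, 78, 150) when off, (2, 78, 150) when on.
- microscope: Binocular microscope, fixed, 338 x 262 x 443 mm; origin on the worktop under its middle. It stands left of the rig and is as tall as the arm's wrist: to come from the robot's left, pass in front of it, with the tool less than 0.36 m ahead of the base.
- dropper_0: Amber dropper bottle with black cap, 31 mm in diameter, 88 mm tall, behind the rig's lamp house; origin under its middle. Bystander: leave it.
- dropper_1: Amber dropper bottle with white cap, 33 mm in diameter, 92 mm tall, behind the rig; origin under its middle. Bystander: leave it.
- specimen_cup_0: Specimen cup with screw lid, 62 mm in diameter, 73 mm tall, behind the rig; origin under its middle. Bystander: leave it.

How it is judged:
By the outcome, as a careful person would: the job done as asked, in the order asked, and still so for the second after the job is handed in, while the arm keeps its last pose, push and grip.
It also fails if it takes over 40 s, if anything falls off the work surface, if the arm or the gripper's body presses on something with over 40 N, if the wrist force passes 120 N, or if a joint passes its speed limit or range.

## Working session

There is one attempt and no reset: what is moved stays moved. The work goes in short steps, Python scripts to look and compute and a tool call to move; the robot and the scene stay as the last step left them, time stands still between calls to the robot, and variables do not carry over. Pictures are saved under pics/ and viewed, at most 10 in all, crops included, and the job is handed in when it is done.

```bash
mkdir -p pics; ls; python3 - <<'E'
from rig import monitor,cams,env
import cv2,numpy as np
s=monitor.get_state();print({k:np.round(v,3).tolist() for k,v in s.items()})
for c in("scene","top"):
    im=cams.camera(c);cv2.imwrite(f"pics/{c}0.png",cv2.cvtColor(im,cv2.COLOR_RGB2BGR))
    k=cams.calibration(c);print(c,{a:np.round(b,3).tolist() for a,b in k.items()})
    for q in("shutter_knob","toggle_tip","toggle","sensor","lamp_house_top","half_mark","lamp_rig","microscope"):
        print(q,[(d["box"],round(d["p"],2)) for d in cams.look_for(c,q)[:2]])
E
```

```text
pics
{'time_s': 0.0, 'joints': [1.08, 0.469, -0.049, 1.534, 0.024, 1.141, -0.082], 'joint_velocities': [0.0, 0.001, -0.001, 0.001, -0.002, 0.0, 0.001], 'tau': [-0.001, -51.029, -0.047, -23.771, 0.011, 0.007, 0.0], 'tool_pos': [300.513, -603.763, 230.239], 'ee_rot': [-3.14, 0.0, 0.462], 'contact_force': [0.498, 0.783, 0.884], 'moment': [0.023, -0.01, 0.055], 'gripper_force': 0.0, 'width': 85.313}
scene {'K': [[434.111, 0.0, 251.559], [0.0, 434.111, 181.001], [0.0, 0.0, 1.0]], 'D': [0.014, 0.0, 0.0, 0.0, 0.0], 'R': [[0.891, 0.454, -0.013], [0.351, -0.706, -0.616], [-0.289, 0.544, -0.788]], 't': [-408.273, -314.63, 1261.542]}
shutter_knob [([207.6, 173.0, 15.7, 37.8], 0.69)]
toggle_tip [([211.1, 143.2, 6.4, 15.1], 0.56)]
toggle []
sensor [([161.7, 139.6, 94.7, 161.3], 0.85)]
lamp_house_top [([162.5, 141.4, 95.2, 159.0], 0.84)]
half_mark [([160.9, 141.9, 95.1, 159.6], 0.94), ([269.0, 169.2, 14.0, 25.3], 0.34)]
lamp_rig [([161.4, 137.7, 93.3, 165.2], 0.64)]
microscope []
top {'K': [[362.208, 0.0, 258.568], [0.0, 362.208, 194.803], [0.0, 0.0, 1.0]], 'D': [-0.111, 0.0, 0.0, 0.0, 0.0], 'R': [[-0.018, -1.0, 0.006], [-0.985, 0.017, -0.172], [0.172, -0.009, -0.985]], 't': [-261.587, 616.716, 849.154]}
shutter_knob []
toggle_tip []
toggle [([203.8, 187.5, 140.2, 89.7], 0.73)]
sensor [([208.9, 184.4, 140.5, 87.6], 0.95)]
lamp_house_top [([207.2, 187.8, 137.0, 89.7], 0.55)]
half_mark [([207.6, 188.1, 138.2, 88.9], 0.74), ([220.1, 196.5, 11.0, 10.1], 0.42)]
lamp_rig [([206.2, 187.3, 139.3, 90.9], 0.81)]
microscope []
```

```bash
python3 - <<'E'
import cv2
a=cv2.imread("pics/scene0.png");cv2.imwrite("pics/sc.png",cv2.resize(a[120:310,130:330],None,fx=3,fy=3,interpolation=cv2.INTER_CUBIC))
b=cv2.imread("pics/top0.png");cv2.imwrite("pics/tc.png",cv2.resize(b[150:300,180:380],None,fx=4,fy=4,interpolation=cv2.INTER_CUBIC))
E
```

```text
(no output)
```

View pics/sc.png

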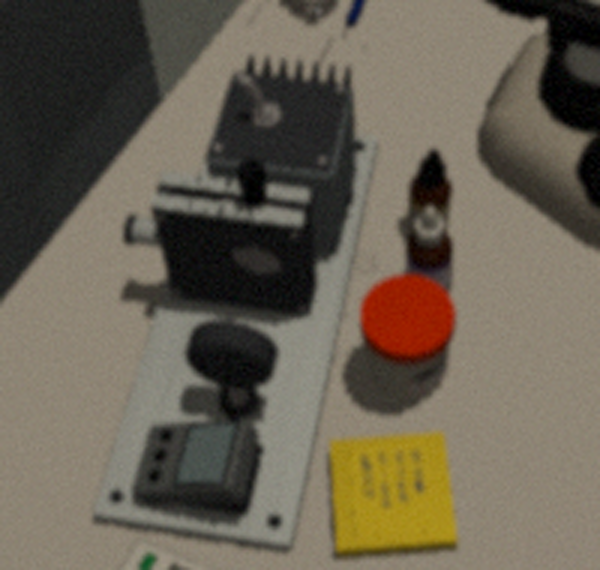

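View pics/tc.png

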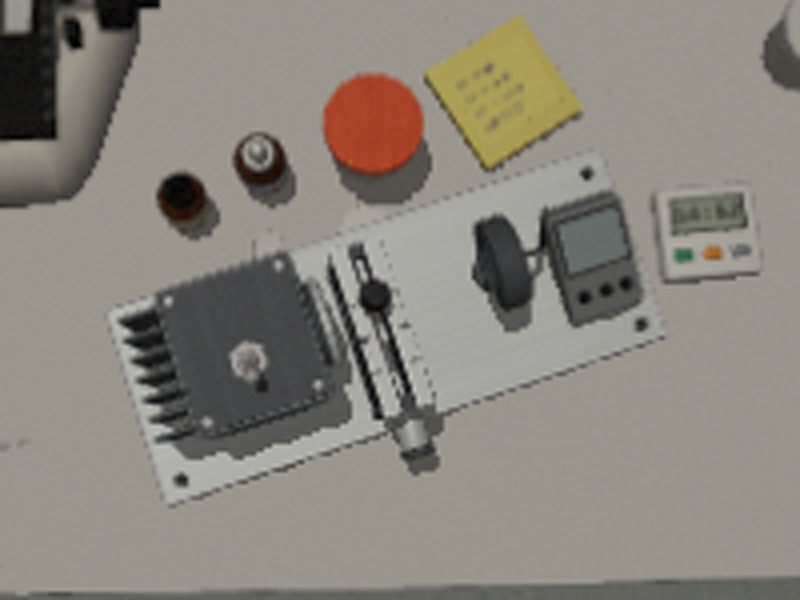

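View pics/scene0.png

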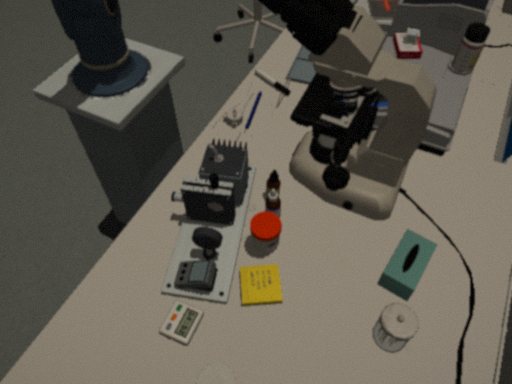

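View pics/top0.png

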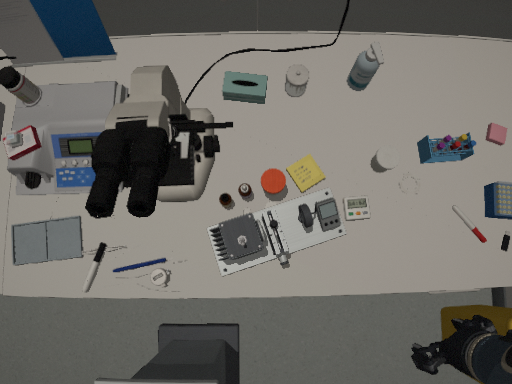

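```bash
cat > h.py <<'E'
import numpy as np,cv2
from rig import cams
from scipy.optimize import least_squares
def proj(c,P):
    k=cams.calibration(c);K,D,R,t=(np.array(k[a],float) for a in("K","D","R","t"))
    return cv2.projectPoints(np.array(P,float).reshape(-1,1,3),cv2.Rodrigues(R)[0],t,K,D)[0][:,0]
def tri(ps,pt):
    f=lambda X:np.r_[proj("scene",X)[0]-ps,proj("top",X)[0]-pt]
    r=least_squares(f,[500,-50,100]);return r.x,r.fun
def rigw(p,P):
    x,y,a=p;P=np.array(P,float).reshape(-1,3);c,s=np.cos(a),np.sin(a)
    return np.c_[x+c*P[:,0]-s*P[:,1],y+s*P[:,0]+c*P[:,1],P[:,2]]
E
python3 - <<'E'
from h import *
S=lambda u,v:np.array([u/3+130,v/3+120]);T=lambda u,v:np.array([u/4+180,v/4+150])
for n,a,b in(("knob top",(252,165),(376,290)),("toggle tip",(243,78),(262,385)),("lamp corner BR",(335,161),(285,255)) ,("plate BR",(292,547),(603,152)),("plate FR",(95,517),(664,335))):
    X,r=tri(S(*a),T(*b));print(n,X.round(1),r.round(1))
top=[((55,158,12),(110,312)),((55,-182,12),(603,152)),((-75,-182,12),(664,335)),((-75,158,12),(170,502)),((45,36,114),(285,255)),((-45,36,114),(332,398)),((-45,120,114),(208,435)),((0,0,156),(376,292))]
sc=[((-75,-182,12),(95,517)),((55,-182,12),(292,547)),((55,158,12),(376,143)),((0,0,156),(252,165))]
def f(p,o=0):
    return np.r_[(proj("top",rigw(p,[a for a,_ in top]))-[T(*b) for _,b in top]).ravel(),(proj("scene",rigw(p,[a for a,_ in sc]))-[S(*b) for _,b in sc]).ravel()]
r=least_squares(f,[500,-50,.2],loss="soft_l1",x_scale=[100,100,.1]);print(r.x.round(3),f(r.x).round(1).tolist())
print("knob,tip pred",rigw(r.x,[(0,0,156),(-22,78,150),(2,78,150),(-10,78,118)]).round(1))
for c in("scene","top"):print(proj(c,rigw(r.x,[(0,0,156),(-22,78,150),(-10,78,118)])).round(1).tolist())
print(S(252,165),S(243,78),S(265,113),T(376,292),T(262,385),T(249,361))
E
```

```text
knob top [ 533.8 -302.6  157.6] [-0.8  0.2 -0.6 -0.7]
toggle tip [ 485.8 -237.9  151.1] [-2.   0.4 -1.4 -1.7]
lamp corner BR [ 561.3 -250.8  118.4] [-2.   0.5 -1.5 -1.8]
plate BR [ 639.2 -460.8    8.7] [-1.4  0.3 -1.3 -1.5]
plate FR [ 515.7 -497.5    3.6] [-0.7  0.1 -0.7 -0.7]
[ 5.32551e+02 -3.03698e+02  3.10000e-01] [-1.2, -0.7, -1.3, -2.2, 1.0, -1.3, -0.6, 0.4, 0.7, -3.0, 1.6, -1.6, -2.5, 1.2, -0.1, -0.6, -1.8, -0.4, -0.7, -0.4, -0.5, -2.6, -1.6, 0.9]
knob,tip pred [[ 532.6 -303.7  156. ]
 [ 487.8 -236.1  150. ]
 [ 510.6 -228.8  150. ]
 [ 499.2 -232.5  118. ]]
[[212.4, 175.9], [210.3, 146.6], [217.3, 157.7]]
[[273.9, 222.4], [243.3, 243.7], [242.1, 239.2]]
[214. 175.] [211. 146.] [218.33333333 157.66666667] [274. 223.] [245.5  246.25] [242.25 240.25]
```

Pixels: the knob top is at scene (214,175) / top (274,223), and the off toggle's tip at scene (211,146) / top (245,246), leaning to the front. Triangulated heights are 157.6 and 151.1 against 156 and 150 in the text. The rig pose is (532.6, -303.7), yaw 0.31. First I move to a point in front of and above the toggle with the fingers closed.

Emit:
nudge_tcp([
  [[31, -25, 0, 0, 0, 0], [31, -25, 0, 0, 0, 0], [31, -25, 0, 0, 0, 0], [31, -25, 0, 0, 0, 0], [31, -25, 0, 0, 0, 0], [31, -25, 0, 0, 0, 0], [31, -25, 0, 0, 0, 0], [31, -25, 0, 0, 0, 0], [31, -25, 0, 0, 0, 0], [30, -24, 0, 0, 0, 0]],
], aperture=0)

```text
time_s: 1.9
tool_pos: [467.1, -242.1, 231.7]
ee_rot: [3.141, -0.0, 0.462]
contact_force: [1.8, 0.5, 0.5]
width: 0.0
gripper_force: 0.0
```

Emit:
nudge_tcp([
  [[0, 0, 0, 0, 0, 0.08], [0, 0, 0, 0, 0, 0.072], [0, 0, 0, 0, 0, 0], [0, 0, 0, 0, 0, 0]],
])

```text
time_s: 2.3
tool_pos: [466.5, -243.8, 231.4]
ee_rot: [3.141, -0.0, 0.311]
contact_force: [-0.4, -0.6, -1.1]
width: -0.0
gripper_force: 0.0
```

Emit:
nudge_tcp([
  [[-5, 0, 20, 0, 0, 0], [-5, 0, 25, 0, 0, 0], [0, 0, 25, 0, 0, 0], [0, 0, 23, 0, 0, 0], [0, 0, 0, 0, 0, 0]],
])

```text
time_s: 2.8
tool_pos: [454.6, -246.2, 135.6]
ee_rot: [-3.137, 0.005, 0.31]
contact_force: [-0.5, 0.2, -0.2]
width: -0.0
gripper_force: 0.0
```

```bash
python3 - <<'E'
from h import *
from rig import monitor
s=cams.camera("scene");t=cams.camera("top")
b=lambda i,y,x:cv2.resize(i[y:y+75,x:x+100],None,fx=4,fy=4,interpolation=cv2.INTER_CUBIC)
cv2.imwrite("pics/a1.png",cv2.cvtColor(np.hstack([b(s,120,165),b(t,195,205)]),cv2.COLOR_RGB2BGR))
P=np.array(monitor.get_state()["tool_pos"]);print(P,proj("scene",P),proj("top",P))
E
```

```text
[ 457.0886492  -247.04325789  138.60565746] [[195.10878053 148.94892682]] [[248.5961864  257.81400989]]
```

View pics/a1.png

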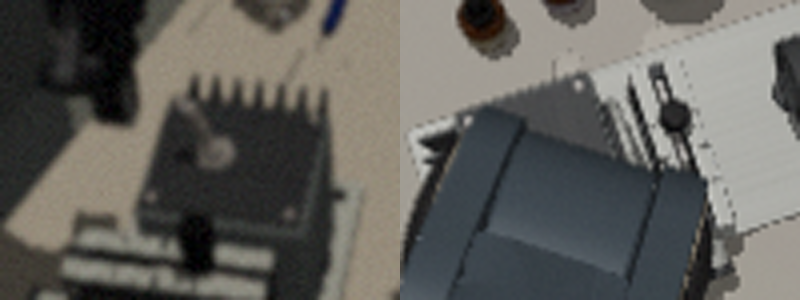

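The closed fingertips show at scene (194,149), as predicted, with the toggle tip behind them at (212,146). Now I push to the back.

Emit:
nudge_tcp([
  [[8, 0, 0, 0, 0, 0], [6, 0, 0, 0, 0, 0], [4, 0, 0, 0, 0, 0], [4, 0, 0, 0, 0, 0], [4, 0, 0, 0, 0, 0], [4, 0, 0, 0, 0, 0], [4, 0, 0, 0, 0, 0], [0, 0, 0, 0, 0, 0]],
])

```text
time_s: 3.7
tool_pos: [490.5, -235.8, 138.4]
ee_rot: [3.141, -0.002, 0.311]
contact_force: [0.3, 0.5, 0.6]
width: -0.1
gripper_force: 0.0
```

Emit:
nudge_tcp([
  [[2, 0, 0, 0, 0, 0], [0, 0, 0, 0, 0, 0]],
])

```text
time_s: 3.9
tool_pos: [491.6, -235.6, 138.3]
ee_rot: [3.142, -0.0, 0.31]
contact_force: [0.5, 0.5, -0.5]
width: -0.2
gripper_force: 0.0
```

```bash
python3 - <<'E'
from h import *
s=cams.camera("scene");cv2.imwrite("pics/a2.png",cv2.cvtColor(cv2.resize(s[110:210,160:260],None,fx=5,fy=5,interpolation=cv2.INTER_CUBIC),cv2.COLOR_RGB2BGR))
E
```

```text
(no output)
```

View pics/a2.png

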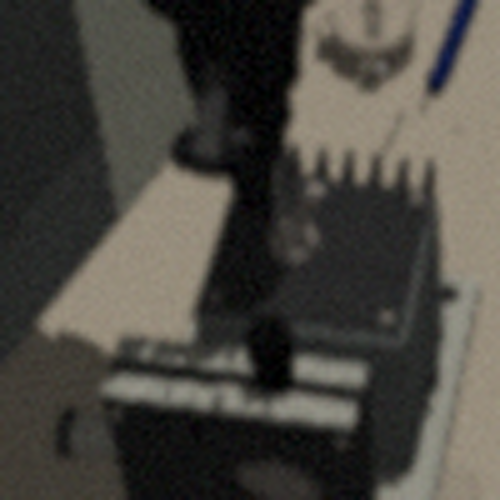

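Emit:
nudge_tcp([
  [[-10, 0, 0, 0, 0, 0], [-20, 0, -5, 0, 0, 0], [-20, 0, -35, 0, 0, 0], [0, 0, -40, 0, 0, 0], [0, 0, 0, 0, 0, 0]],
], aperture=45)

```text
time_s: 4.45
tool_pos: [444.4, -253.6, 223.8]
ee_rot: [3.134, -0.007, 0.307]
contact_force: [-0.5, -0.7, -0.2]
width: 45.1
gripper_force: 0.0
```

```bash
python3 - <<'E'
from h import *
s=cams.camera("scene");cv2.imwrite("pics/a3.png",cv2.cvtColor(cv2.resize(s[120:220,160:260],None,fx=5,fy=5,interpolation=cv2.INTER_CUBIC),cv2.COLOR_RGB2BGR))
p=[532.6,-303.7,.31]
print((proj("scene",rigw(p,[(-22,78,150),(2,78,150),(-10,78,118),(0,0,156),(-10,0,156)]))-[160,120])*5)
E
```

```text
[[251.73092897 132.79790761]
 [310.13697656 139.3757468 ]
 [286.91175028 188.4670036 ]
 [262.15551844 279.4706521 ]
 [236.30264887 276.36927502]]
```

View pics/a3.png

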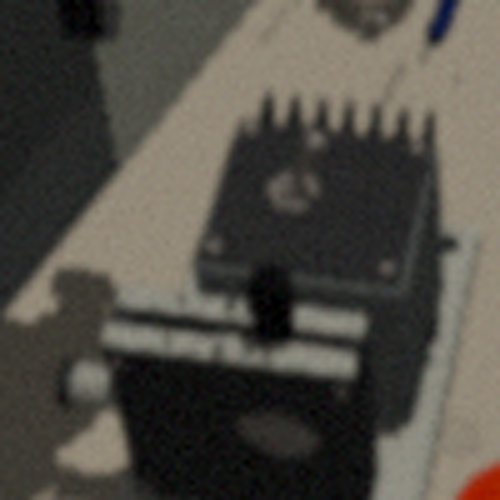

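The tip is now at (315,138) in the crop, where "on" was predicted to be. The knob has not moved. Next I go above the knob.

Emit:
nudge_tcp([
  [[20, 22, 0, 0, 0, 0], [25, 25, 0, 0, 0, 0], [25, 30, 0, 0, 0, 0], [0, 0, 0, 0, 0, 0], [0, 0, 0, 0, 0, 0], [0, 0, 0, 0, 0, 0]],
])

```text
time_s: 5.1
tool_pos: [532.1, -302.5, 217.5]
ee_rot: [-3.14, 0.002, 0.31]
contact_force: [-0.6, -0.3, 0.0]
width: 45.2
gripper_force: 0.0
```

```bash
python3 - <<'E'
from h import *
from rig import monitor
X=[]
for i in range(4):
    s=cams.camera("scene");X.append(monitor.get_state()["tool_pos"])
m=np.mean(X,0);print(m,np.std(X,0))
d=np.array([533.5,-302.8,130])-m;c,s=np.cos(.31),np.sin(.31)
print("tool",c*d[0]+s*d[1],s*d[0]-c*d[1],-d[2])
E
```

```text
[ 532.64413799 -302.57907181  218.29443733] [0.28440476 0.06811184 0.26465172]
tool 0.7476700742479945 0.4714854293881442 88.29443732939822
```

Emit:
nudge_tcp([
  [[1, 0, 30, 0, 0, 0], [0, 0, 30, 0, 0, 0], [0, 0, 16, 0, 0, 0], [0, 0, 12, 0, 0, 0], [0, 0, 0, 0, 0, 0], [0, 0, 0, 0, 0, 0]],
])

```text
time_s: 5.9
tool_pos: [535.1, -302.9, 131.1]
ee_rot: [3.141, -0.001, 0.31]
contact_force: [-0.2, 0.7, 0.9]
width: 45.0
gripper_force: 0.0
```

```bash
python3 - <<'E'
from h import *
from rig import monitor
s=cams.camera("scene");t=cams.camera("top");print(monitor.get_state()["contact_force"])
a=cv2.resize(s[145:220,165:265],None,fx=4,fy=4,interpolation=cv2.INTER_CUBIC)
b=cv2.resize(t[180:255,225:325],None,fx=4,fy=4,interpolation=cv2.INTER_CUBIC)
cv2.imwrite("pics/a4.png",cv2.cvtColor(np.hstack([a,b]),cv2.COLOR_RGB2BGR))
E
```

```text
[-0.13061045 -0.24081748  0.47089257]
```

View pics/a4.png

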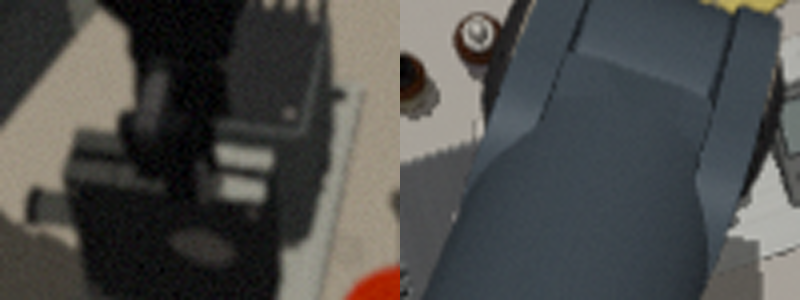

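The fingers straddle the knob in the scene view, around (185,150) in the crop. I close now.

Emit:
nudge_tcp([
  [[0, 0, 0, 0, 0, 0], [0, 0, 0, 0, 0, 0], [0, 0, 0, 0, 0, 0], [0, 0, 0, 0, 0, 0], [0, 0, 0, 0, 0, 0], [0, 0, 0, 0, 0, 0], [0, 0, 0, 0, 0, 0], [0, 0, 0, 0, 0, 0]],
], aperture=0)

```text
time_s: 6.8
tool_pos: [535.0, -302.5, 131.3]
ee_rot: [3.141, -0.001, 0.31]
contact_force: [-1.4, 0.7, 6.3]
width: 14.4
gripper_force: 58.4
```

```bash
cat > st.py <<'E'
from h import *
from rig import monitor
X=[];F=[]
for i in range(8):
    cams.camera("scene");g=monitor.get_state();X.append(g["tool_pos"]);F.append(g["contact_force"])
m=np.mean(X,0);f=np.mean(F,0);c,s=np.cos(.31),np.sin(.31)
print("pos",m.round(2),"rig x,y",((m[0]-532.6)*c+(m[1]+303.7)*s).round(2),(-(m[0]-532.6)*s+(m[1]+303.7)*c).round(2),"F",f.round(2),"Frigx",(f[0]*c+f[1]*s).round(2),g["width"],g["gripper_force"],g["ee_rot"],g["time_s"])
E
python3 st.py
```

```text
pos [ 534.99 -302.48  131.29] rig x,y 2.65 0.43 F [-1.87  1.76  5.99] Frigx -1.24 14.39069441564834 58.43784034252167 [ 3.14136437e+00 -5.90384272e-04  3.09800034e-01] 7.2
```

Emit:
nudge_tcp([
  [[-2, 0, 0, 0, 0, 0], [-2, 0, 0, 0, 0, 0], [-2, 0, 0, 0, 0, 0], [-2, 0, 0, 0, 0, 0], [-2, 0, 0, 0, 0, 0], [0, 0, 0, 0, 0, 0], [0, 0, 0, 0, 0, 0]],
])

```text
time_s: 7.9
tool_pos: [526.8, -305.1, 131.3]
ee_rot: [3.141, -0.003, 0.311]
contact_force: [2.7, 3.9, 5.5]
width: 14.5
gripper_force: 58.6
```

```bash
python3 st.py
```

```text
pos [ 526.82 -305.05  131.29] rig x,y -5.92 0.47 F [2.78 2.94 5.57] Frigx 3.55 14.123370501459023 58.64424169063568 [ 3.14064057 -0.00321838  0.31062197] 8.3
```

Emit:
nudge_tcp([
  [[-2, 0, 0, 0, 0, 0], [-2, 0, 0, 0, 0, 0], [-2, 0, 0, 0, 0, 0], [-2, 0, 0, 0, 0, 0], [-2, 0, 0, 0, 0, 0], [-1, 0, 0, 0, 0, 0], [-1, 0, 0, 0, 0, 0], [0, 0, 0, 0, 0, 0], [0, 0, 0, 0, 0, 0]],
])

```text
time_s: 9.2
tool_pos: [516.4, -308.3, 131.3]
ee_rot: [3.14, -0.005, 0.311]
contact_force: [4.9, 4.4, 4.4]
width: 14.1
gripper_force: 58.5
```

```bash
python3 st.py; python3 - <<'E'
from h import *
s=np.mean([cams.camera("scene").astype(float) for i in range(4)],0).astype(np.uint8)
cv2.imwrite("pics/a5.png",cv2.cvtColor(cv2.resize(s[145:220,165:265],None,fx=8,fy=8,interpolation=cv2.INTER_CUBIC),cv2.COLOR_RGB2BGR))
p=[533.2,-303,.31]
print(((proj("scene",rigw(p,[(0,0,122),(-10,0,122),(-20,0,122),(-30,0,122),(-40,0,122),(-20,0,125),(-66,-15,122),(34,-15,122)]))-[165,145]+.5)*8-.5).round().tolist())
E
```

```text
pos [ 516.39 -308.32  131.3 ] rig x,y -16.85 0.54 F [5.09 3.24 4.57] Frigx 5.83 14.208801697481457 58.51770579814911 [ 3.14026922 -0.00493668  0.3110937 ] 9.6
[[398.0, 337.0], [358.0, 332.0], [318.0, 327.0], [278.0, 322.0], [239.0, 317.0], [317.0, 319.0], [120.0, 353.0], [523.0, 403.0]]
```

View pics/a5.png

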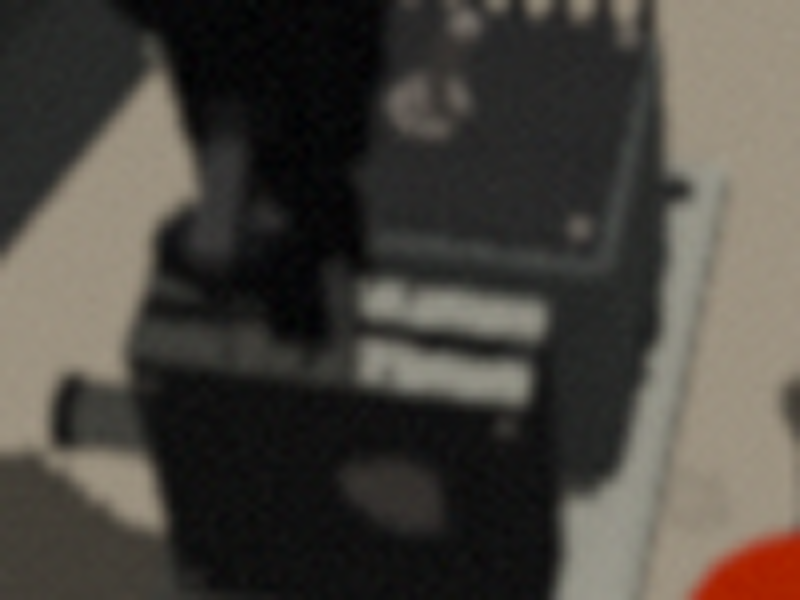

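By TCP the travel is 19.5 mm. The force of 5.8 N rises at 0.21 N/mm, which matches the spring, so there has been no slip. The toggle still shows on. I add the last half millimetre.

Emit:
nudge_tcp([
  [[-0.5, 0, 0, 0, 0, 0], [0, 0, 0, 0, 0, 0], [0, 0, 0, 0, 0, 0], [0, 0, 0, 0, 0, 0]],
])

```text
time_s: 10.2
tool_pos: [516.1, -308.4, 131.3]
ee_rot: [3.14, -0.005, 0.311]
contact_force: [4.7, 3.1, 4.0]
width: 14.2
gripper_force: 58.5
```

```bash
python3 st.py
```

```text
pos [ 516.11 -308.41  131.31] rig x,y -17.14 0.55 F [5.18 3.63 4.77] Frigx 6.04 14.112368773820826 58.50153565406799 [ 3.14022922 -0.00528671  0.31120475] 10.6
```

Travel is 19.8 mm with 6.0 N on the shutter, steady, so I hand in.

```bash
python3 -c "
from rig import env
print(env.finish_job())"
```

```text
the job is handed in; nothing more can be done
None
```

The job is handed in: with the shutter closed I flipped the toggle to on, then drew the shutter to about 19.8 mm of the 20 mm half mark (worked out from arm travel and spring force, since the gripper hid the knob), and the gripper is still holding it there; I saw no bottle or cup move, but took no final picture to check them.

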